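Latch the loaded drive sled in its test dock

ROBOT

A 6-joint arm with a two-finger parallel gripper is mounted at the origin on the work surface. World frame = base frame: x ahead of the robot, y to its left, z up, the work surface at z = 0. Lengths are in m, angles in rad, forces in N, time in s.
With the tool pointing down it reaches from about 0.375 to 0.975 m from the base axis. Payload 3.8 kg.
Tool frame: the origin (TCP) lies on the centre line of the jaws, within the pads' length; the fingertips stand 25 mm ahead of it and the grasp point (between the pads) lies 6 mm ahead of it; z points along the fingers, y is the line along which they close (so a half turn about z gives the same grasp; the last joint's range is limited). The gripper opens to 85 mm and grips with 20 to 120 N. Pads are 22 mm wide; open, the fingers measure 114 mm over their backs; the gripper's body (76 mm by 85 mm) begins 54 mm behind the grasp point. The pads swing forward as they close: fully open they stand 13 mm farther back than shut.
Start: joints at [-1.182, 0.264, 1.604, -0, 1.274, -0.037], TCP at [0.279, -0.615, 0.256] pointing down, gripper open.
Joint ranges: [-2.63, 2.63], [-0.94, 2.18], [0.31, 2.57], [-1.31, 4.45], [0, 2.66], [-2.55, 2.55]. Speed limits (rad/s): [2.57, 2.57, 3.14, 3.14, 3.14, 3.14].

INTERFACE

Orientations are given as a rotation vector (axis times angle).
In Python, from workcell import bot gives the robot as it stands. The module is installed in compiled form; this text tells all that it offers.
- The arm moves only by the tool play_rows, never from a script. Its argument "commands" is a list that holds one entry, the list of rows, each a list of 7 numbers: the shift along the tool's x, y, z as a fraction of full scale, then the turn, a rotation vector about the tool's x, y, z as a fraction of full scale, then the closure, from -1 (fully open) to 1 (shut). A call has 1 to 8 rows; each row is the pose to reach, as a shift and turn from the pose commanded when the call began, along the tool's axes at that moment, turning the shorter way round; what a row does not reach only later rows make up. Full scale, the value 1, is 60 cm for a shift and 180 degrees for a turn. A row lasts 1/10 s, in which the tool goes at most 50 mm and 8.59 degrees, less where a joint would pass 70% of its speed; a pose out of reach is approached as far as the arm can. A call with a number of a shift or a turn outside -1 to 1 is refused whole. A call with a gripper value outside its range is refused whole. The fingers move at their own pace and stop on an object; "force" is the grip in N (left out, the last holds). Time passes only in rows, so rows that repeat a pose let the fingers close. It gives the time, the measured TCP pose, the force, the opening and the grip force at its end, in the units of the state.
- bot.read_state(): the state, without advancing time (a new reading comes with each control period).
- bot.read_camera(name): name is "side" or "top"; returns the picture (480x640x3 uint8, blue, green, red); there is no depth.
- bot.camera_params(name): a dict with "fov_y" (degrees; the focal length in pixels is half the picture's height over the tangent of half this angle, whatever the lens; pixels are square), "cx", "cy" (the principal point, pixels), "D" ([k1, k2, p1, p2, k3] as OpenCV has them; the pictures are not rectified), "rvec" (rotation vector, rad) and "tvec" (3), from world to camera coordinates, as OpenCV has them. Camera axes: x right, y down, z forward; pixel columns grow to the right and rows downward; lengths in m; the calibration is good to about 2 mm. A picture is of the moment at which its call begins. camera_params takes no time and is no camera call.
- bot.finish_job(): hands the job in; it is judged then, once.
The state is a dict: "time": time; "q": joint angles; "joint_vel": joint speeds; "joint_torque": joint torques, N m; "tool_pos": TCP position; "tcp_rot": TCP orientation; "wrist_force": force on the tool from outside, world axes, zero at the start; "torque": the same for the moment, N m; "width": opening from 0.0 (shut) to 1.0 (fully open); "grip_force": force on a finger pad.
Only numpy, scipy, OpenCV 4.12 (cv2) and the standard library are available. Lean on these libraries where they do the work, as an engineer would, in place of code of your own. Each camera call takes 0.05 s, during which the arm holds its last target. There are 200 camera calls.

TASK

Two drive test docks stand on the repair desk, both with their sled pulled out. Take the sled that carries the silver hard disc drive: lift its latch bar by the red knob over the yellow keeper, sliding the sled in, and let the bar drop fully into the keeper's notch. Leave the empty sled and its latch as they are.

Things in the scene. Friction and masses are not known exactly. Their poses are not given: they have to be found in the camera images.
- loaded_grip (a point): Centre of the red knob on the latch bar of the blue sled that carries the silver hard disc drive (147 x 102 x 26 mm). Knob: upright post, 20 mm diameter, 40 mm tall, on the steel bar near its free end; this point is 22 mm above its foot, 90 mm above the table at the start. x: along the bar from pivot to free end, the way the sled slides in, away from the robot; y: along the hinge; z: up when level.
- loaded_bar (a joint): Latch bar, 14 mm wide, 0.15 kg, hinged on the sled 165 mm behind the knob; falls by its weight. Rad: 0 = level, its lower stop; grows as the knob lifts, to 0.8. It starts level, the 16 mm tooth under its tip (35 mm beyond the knob) in front of the fixed yellow keeper, whose 12 mm front cheek blocks it. The knob must rise over 13 mm to pass, better 25 to 30. Front cheek top 53, rear 70 mm above table.
- loaded_notch (a point): Centre of the floor of the notch in the yellow keeper of the loaded dock, 30 mm above the table; fixed. Same axes as the dock: x the way the sled slides in. The tooth is over the middle of the notch when the knob is 35 mm short of this point along x; it drops in from 8 mm short of that to the end stop 6 mm past it. At the start the sled must still go 50 to 70 mm; 1.2 N friction; it follows the knob.
- empty_grip (a point): Centre of the same kind of red knob on the latch bar of the other dock, whose blue sled is empty; same sizes and axes. It must stay where it is. The loaded dock may be the left or the right one.

How it is judged:
By the outcome, as a careful person would: the job done as asked, in the order asked, and still so for the second after the job is handed in, with the robot touching nothing.
It also fails if it takes over 32 s, if anything falls off the work surface, if the arm or the gripper's body presses on something with over 40 N, if the wrist force passes 120 N, or if a joint passes its speed limit or range.

## Working session

There is one attempt and no reset: what is moved stays moved. The work goes in short steps, Python scripts to look and compute and a tool call to move; the robot and the scene stay as the last step left them, time stands still between calls to the robot, and variables do not carry over. Pictures are saved under pics/ and viewed, at most 10 in all, crops included, and the job is handed in when it is done.

Besides the shell and the picture viewer there is one more tool, called after "Emit:" as a command line: name --argument value ..., lists and objects as JSON in quotes. play_rows: Moves the arm, as the interface text tells. Its arguments: {"type":"object","properties":{"commands":{"type":"array"},"force":{"type":"number"}},"required":["commands"]}

```bash
mkdir -p pics
python3 - <<'E'
from workcell import bot
import cv2
for n in("side","top"):
    cv2.imwrite(f"pics/{n}0.png",bot.read_camera(n)); print(n,bot.camera_params(n))
s=bot.read_state();print(s['time'],s['tool_pos'],s['tcp_rot'],s['wrist_force'])
E
```

```text
side {'fov_y': 44.01594671898576, 'cx': 329.3957432452201, 'cy': 240.47130172783315, 'D': array([-0.16570745,  0.        ,  0.        ,  0.        ,  0.        ]), 'rvec': array([ 0.07358992, -2.88217718,  1.23477706]), 'tvec': array([0.4569398 , 0.12858414, 1.18031205])}
top {'fov_y': 54.940413173348816, 'cx': 314.1397392778315, 'cy': 241.6866534944887, 'D': array([-0.11762563,  0.        ,  0.        ,  0.        ,  0.        ]), 'rvec': array([ 2.1387745 , -2.05921328,  0.23598213]), 'tvec': array([-0.03957496,  0.48310161,  0.7988382 ])}
0.1 [ 0.27857777 -0.6141427   0.25506995] [-3.06865256e+00 -6.63398755e-01  5.49825222e-04] [-0.47653652 -0.25595477 -0.70357051]
```

View pics/side0.png

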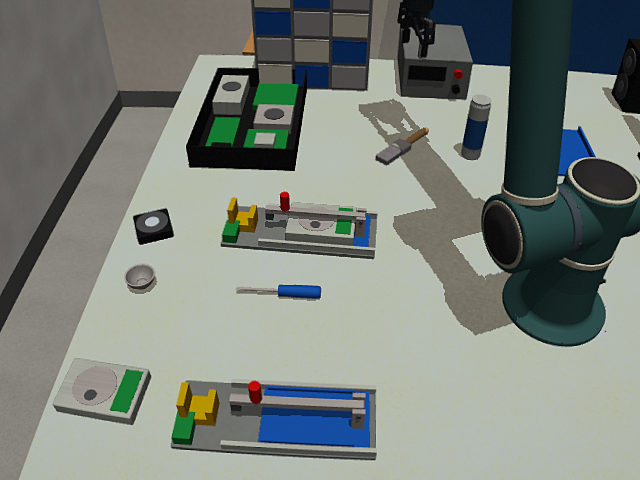

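View pics/top0.png

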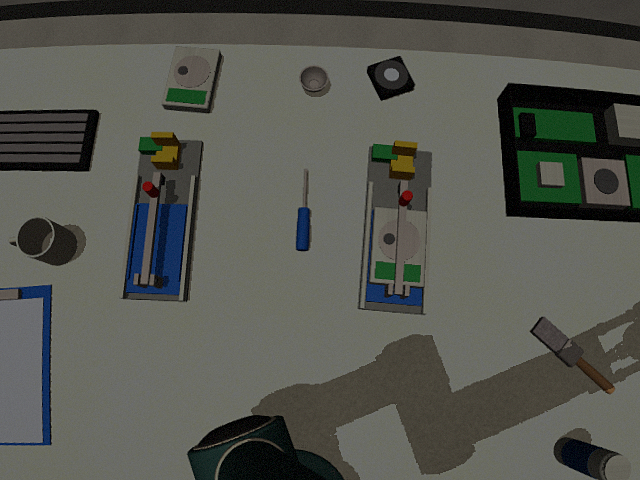

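The loaded dock is the right one in the top view: knob at about (406,198), keeper at (402,160). In the side view it is the far one, with the knob at (285,201). Next I'll enlarge both.

Run:
```python
import cv2,numpy as np
a=cv2.imread("pics/side0.png")[180:265,215:385]; b=cv2.imread("pics/top0.png")[130:320,350:440]
cv2.imwrite("pics/c1.png",cv2.resize(a,None,fx=4.5,fy=4.5,interpolation=cv2.INTER_CUBIC))
cv2.imwrite("pics/c2.png",cv2.resize(cv2.convertScaleAbs(b[:90],alpha=1.6),None,fx=6,fy=6,interpolation=cv2.INTER_CUBIC))
```

```text
(no output)
```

View pics/c1.png

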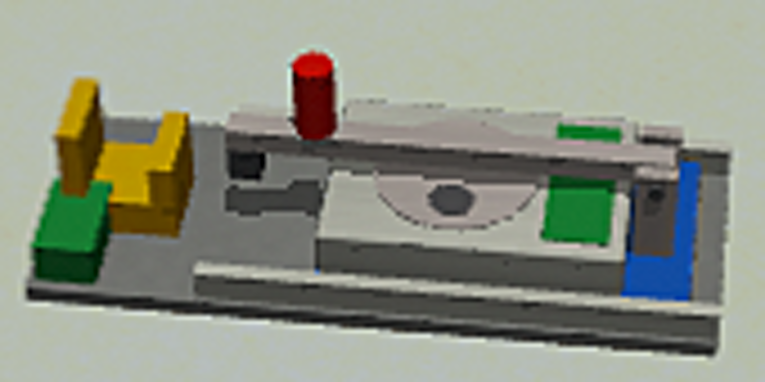

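View pics/c2.png

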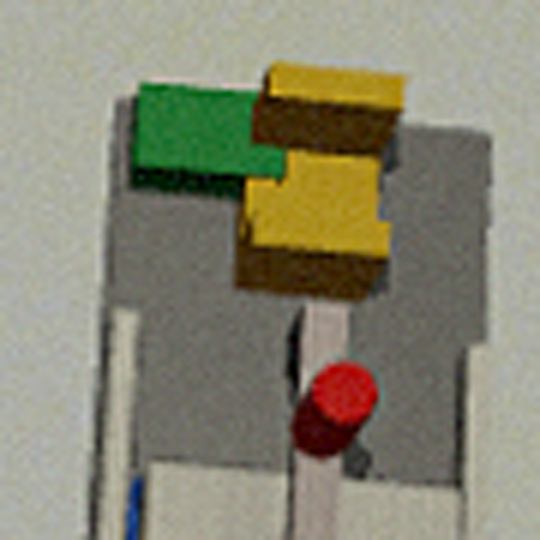

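Crops: the side view shows the knob axis from (313,65) to (316,130), the front cheek top at about (175,115) and the rear cheek top at (80,85). The top crop shows the knob top face at (345,393), the rear cheek top centre at (338,87) and the front cheek's top front edge at y≈248, x 250–388.

```bash
cat > h.py <<'E'
from workcell import bot
import cv2,numpy as np
def cam(n):
    p=bot.camera_params(n); f=240/np.tan(np.radians(p['fov_y']/2))
    K=np.array([[f,0,p['cx']],[0,f,p['cy']],[0,0,1]]); return K,np.array(p['D']),cv2.Rodrigues(p['rvec'])[0],np.array(p['tvec'])
def ray(n,uv):
    K,D,R,t=cam(n); u=cv2.undistortPoints(np.array([[uv]],float),K,D)[0,0]
    return -R.T@t, R.T@np.array([u[0],u[1],1])
def atz(n,uv,z):
    c,d=ray(n,uv); return c+d*(z-c[2])/d[2]
def proj(n,P):
    K,D,R,t=cam(n); return cv2.projectPoints(np.array(P,float).reshape(-1,3),cv2.Rodrigues(R)[0],t,K,D)[0][:,0]
E
python3 - <<'E'
from h import *
np.set_printoptions(precision=4,suppress=True)
s=lambda x,y:(215+x/4.5,180+y/4.5); t=lambda x,y:(350+x/6,130+y/6)
print('knobtop',atz('side',s(313,65),.108),atz('top',t(345,393),.108))
print('knobfoot',atz('side',s(316,130),.068),atz('top',t(318,428),.068))
print('rear top',atz('side',s(77,106),.07),atz('top',t(338,87),.07))
print('front top front edge',[atz('top',t(x,y),.053) for x,y in((250,246),(388,250))])
print('front top, side', [atz('side',s(x,y),.053) for x,y in((175,113),(188,115))])
print('base edges',[atz('top',p,.005) for p in((370,146),(360,308),(431.5,152),(424.5,314))])
print('base edges side',[atz('side',s(*p),.0) for p in((28,298),(715,355))])
print('bar end pivot',atz('top',(398,293),.065))
E
```

```text
knobtop [ 0.5617 -0.1806  0.108 ] [ 0.5629 -0.185   0.108 ]
knobfoot [ 0.5618 -0.1804  0.068 ] [ 0.565  -0.1844  0.068 ]
rear top [ 0.6788 -0.1892  0.07  ] [ 0.6801 -0.192   0.07  ]
front top front edge [array([ 0.6308, -0.1659,  0.053 ]), array([ 0.6315, -0.2108,  0.053 ])]
front top, side [array([ 0.6346, -0.2066,  0.053 ]), array([ 0.628 , -0.2054,  0.053 ])]
base edges [array([ 0.704, -0.129,  0.005]), array([ 0.3696, -0.1131,  0.005 ]), array([ 0.6966, -0.2577,  0.005 ]), array([ 0.3621, -0.237 ,  0.005 ])]
base edges side [array([ 0.6994, -0.1267,  0.    ]), array([ 0.3672, -0.1077,  0.    ])]
bar end pivot [ 0.3934 -0.1751  0.065 ]
```

Emit:
play_rows --commands '[[[0.726,-0.458,0.09,0,0,0.154,-1],[0.726,-0.458,0.09,0,0,0.154,-1],[0.726,-0.458,0.09,0,0,0.154,-1],[0.726,-0.458,0.09,0,0,0.154,-1],[0.726,-0.458,0.09,0,0,0.154,-1],[0.726,-0.458,0.09,0,0,0.154,-1],[0.726,-0.458,0.09,0,0,0.154,-1],[0.726,-0.458,0.09,0,0,0.154,-1]]]' --force 40

```text
time: 0.9
tool_pos: [0.4976, -0.2811, 0.2141]
tcp_rot: [-3.14, 0.091, 0.001]
wrist_force: [1.0, 0.3, -0.8]
width: 1.001
grip_force: 0.0
```

Emit:
play_rows --commands '[[[0.09,-0.16,0.023,0,0,0,-1],[0.09,-0.16,0.023,0,0,0,-1],[0.09,-0.16,0.023,0,0,0,-1],[0.09,-0.16,0.023,0,0,0,-1],[0.09,-0.16,0.023,0,0,0,-1]]]'

```text
time: 1.4
tool_pos: [0.5561, -0.1909, 0.2006]
tcp_rot: [3.14, -0.09, -0.002]
wrist_force: [-0.2, -0.5, -0.2]
width: 0.998
grip_force: 0.0
```

Run:
```python
from h import *
cv2.imwrite("pics/s1.png",cv2.resize(bot.read_camera('side')[120:270,200:400],None,fx=4,fy=4,interpolation=cv2.INTER_CUBIC))
s=bot.read_state();print(s['time'],s['tool_pos'],s['tcp_rot'])
```

```text
1.45 [ 0.55600544 -0.19152959  0.20084421] [ 3.13962066e+00 -9.23887118e-02 -7.75818015e-04]
```

View pics/s1.png

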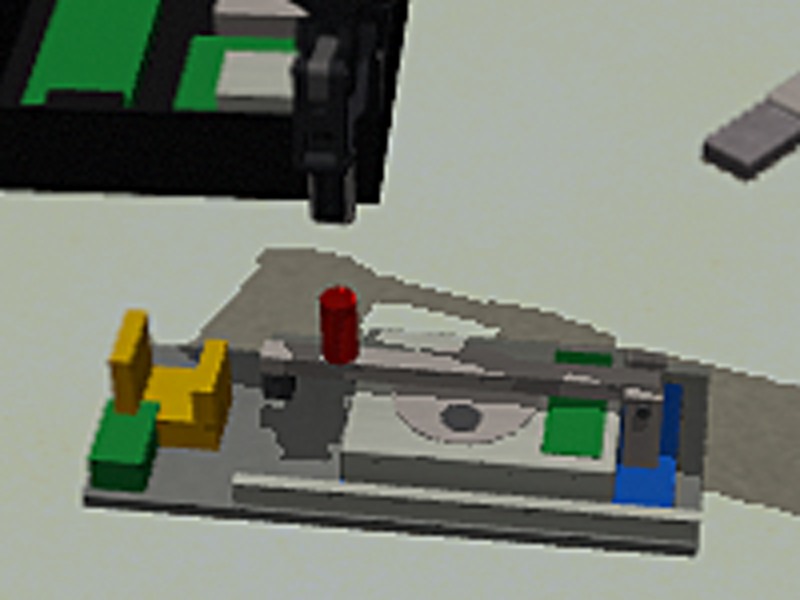

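The side view shows the fingers above the red knob: tips at (332,215), knob at (339,325) in the crop. Now down and grip.

Emit:
play_rows --commands '[[[0.009,-0.015,0,0,0,0,-1],[0.009,-0.015,0.08,0,0,0,-1],[0.009,-0.015,0.13,0,0,0,-1],[0.009,-0.015,0.165,0,0,0,-1],[0.009,-0.015,0.165,0,0,0,-1]]]'

```text
time: 1.95
tool_pos: [0.5594, -0.1815, 0.0981]
tcp_rot: [-3.138, 0.094, 0.011]
wrist_force: [-0.8, 0.8, -0.3]
width: 1.0
grip_force: 0.0
```

Emit:
play_rows --commands '[[[0,0,0,0,0,0,0.6],[0,0,0,0,0,0,1],[0,0,0,0,0,0,1],[0,0,0,0,0,0,1],[0,0,0,0,0,0,1],[0,0,0,0,0,0,1]]]' --force 30

```text
time: 2.55
tool_pos: [0.5637, -0.1841, 0.1036]
tcp_rot: [3.136, -0.09, 0.005]
wrist_force: [-0.5, -6.9, 1.3]
width: 0.223
grip_force: 30.8
```

Emit:
play_rows --commands '[[[0,0.003,-0.012,0,0.014,0,1],[-0.002,0.003,-0.024,0,0.028,0,1],[-0.005,0.003,-0.036,0,0.041,0,1],[-0.008,0.003,-0.047,0,0.054,0,1],[-0.008,0.003,-0.047,0,0.054,0,1],[-0.008,0.003,-0.047,0,0.054,0,1]]]'

```text
time: 3.15
tool_pos: [0.5573, -0.1838, 0.1303]
tcp_rot: [3.123, -0.091, 0.265]
wrist_force: [-1.6, -4.9, -1.6]
width: 0.221
grip_force: 30.4
```

Run:
```python
from h import *
cv2.imwrite("pics/s2.png",cv2.resize(bot.read_camera('side')[120:270,200:400],None,fx=4,fy=4,interpolation=cv2.INTER_CUBIC))
s=bot.read_state();print(s['time'],s['tool_pos'],s['tcp_rot'],s['wrist_force'],s['torque'])
R=cv2.Rodrigues(s['tcp_rot'])[0];print(R)
for d in(.03,.05,.056,.062): print(d,R.T@(d*np.array([np.cos(.057),-np.sin(.057),0]))/.6)
```

```text
3.2 [ 0.55749788 -0.1838124   0.13006139] [ 3.12313702 -0.09041082  0.26424898] [-1.73186145 -5.2115788  -1.31988731] [-0.7967685   0.39950633 -0.24749325]
[[ 0.98413323 -0.05794263  0.16770342]
 [-0.05693257 -0.9983193  -0.01082874]
 [ 0.16804901  0.00110913 -0.98577802]]
0.03 [ 4.92889168e-02 -4.87568928e-05  8.40239840e-03]
0.05 [ 8.21481947e-02 -8.12614879e-05  1.40039973e-02]
0.056 [ 9.20059781e-02 -9.10128665e-05  1.56844770e-02]
0.062 [ 1.01863761e-01 -1.00764245e-04  1.73649567e-02]
```

View pics/s2.png

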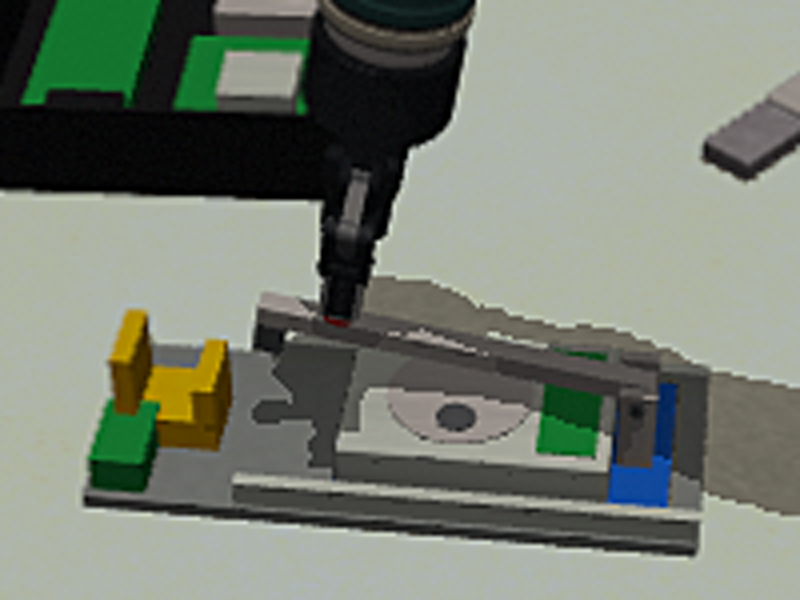

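The bar is lifted about 28 mm, with its tip at (265,310) in the crop, and its tooth is clear above the front cheek at (215,345). Now slide in.

Emit:
play_rows --commands '[[[0.015,0.001,0.0025,0,0,0,1],[0.032,0.002,0.0055,0,0,0,1],[0.049,0.002,0.0085,0,0,0,1],[0.066,0.002,0.0115,0,0,0,1],[0.083,0.002,0.014,0,0,0,1],[0.097,0.002,0.0165,0,0,0,1],[0.097,0.002,0.0165,0,0,0,1],[0.097,0.002,0.0165,0,0,0,1]]]'

```text
time: 4.0
tool_pos: [0.6176, -0.1874, 0.1306]
tcp_rot: [3.124, -0.09, 0.268]
wrist_force: [0.9, 2.0, -1.3]
width: 0.224
grip_force: 30.5
```

Run:
```python
from h import *
cv2.imwrite("pics/s3.png",cv2.resize(bot.read_camera('side')[120:270,200:400],None,fx=4,fy=4,interpolation=cv2.INTER_CUBIC))
s=bot.read_state();print(s['time'],s['tool_pos'],s['tcp_rot'],s['wrist_force'],s['torque'])
R=cv2.Rodrigues(s['tcp_rot'])[0]
print(R.T@np.array([.0055,0,-.027])/.6)
```

```text
4.05 [ 0.61716833 -0.18742904  0.13054661] [ 3.12428698 -0.09048539  0.26764536] [1.61041446 3.201957   0.01071429] [ 0.37020761 -0.13625372  0.03358803]
[ 0.00136468 -0.00051299  0.04590101]
```

View pics/s3.png

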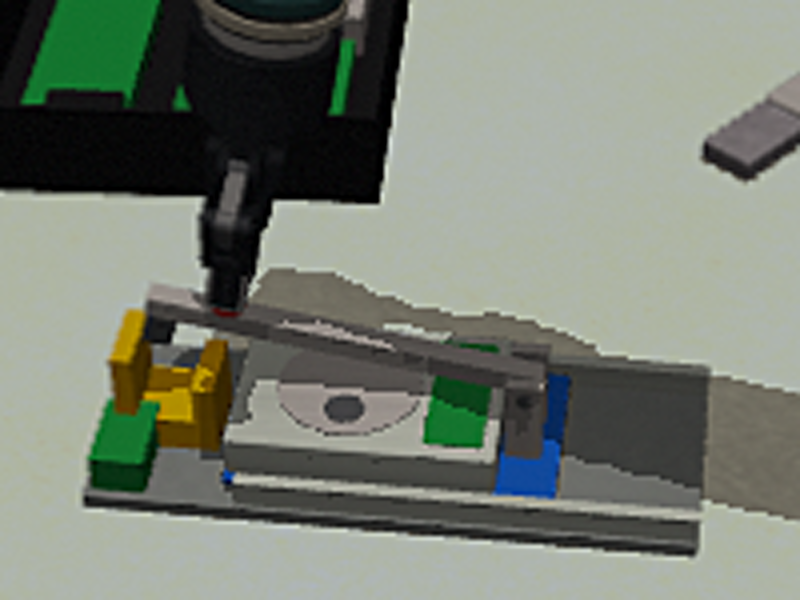

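The sled is in: the tooth at (160,335) in the crop hangs between the front cheek (215,350) and rear cheek (130,340). I'll lower it gently while watching the force.

Emit:
play_rows --commands '[[[-0.001,0,0.008,0,-0.009,0,1],[-0.001,0,0.016,0,-0.018,0,1],[-0.001,0,0.023,0,-0.027,0,1],[-0.001,0,0.023,0,-0.027,0,1]]]'

```text
time: 4.45
tool_pos: [0.6184, -0.1875, 0.1153]
tcp_rot: [3.136, -0.09, 0.129]
wrist_force: [0.0, 3.5, 0.7]
width: 0.22
grip_force: 30.6
```

Emit:
play_rows --commands '[[[0.001,0,0.007,0,-0.009,0,1],[0.002,0,0.013,0,-0.018,0,1],[0.0025,0,0.018,0,-0.026,0,1],[0.0025,0,0.018,0,-0.026,0,1]]]'

```text
time: 4.85
tool_pos: [0.6209, -0.1877, 0.1046]
tcp_rot: [-3.14, 0.091, -0.001]
wrist_force: [1.3, 5.0, -1.5]
width: 0.223
grip_force: 30.4
```

Level with no contact force. Release and retreat straight up.

Emit:
play_rows --commands '[[[0,-0.002,0,0,0,0,1],[0,-0.002,0,0,0,0,-1],[0,-0.002,0,0,0,0,-1],[0,-0.002,0,0,0,0,-1],[0,-0.002,0,0,0,0,-1],[0,-0.002,0,0,0,0,-1],[0,-0.002,0,0,0,0,-1]]]'

```text
time: 5.55
tool_pos: [0.6207, -0.187, 0.1059]
tcp_rot: [3.14, -0.091, 0.005]
wrist_force: [0.7, 0.4, -0.2]
width: 0.998
grip_force: 0.0
```

Emit:
play_rows --commands '[[[0,0,-0.04,0,0,0,-1],[0,0,-0.1,0,0,0,-1],[0,0,-0.18,0,0,0,-1],[0,0,-0.25,0,0,0,-1],[-0.15,0,-0.25,0,0,0,-1],[-0.15,0,-0.25,0,0,0,-1],[-0.15,0,-0.25,0,0,0,-1]]]'

```text
time: 6.25
tool_pos: [0.5255, -0.1807, 0.2546]
tcp_rot: [-3.139, 0.092, 0.002]
wrist_force: [-0.0, -0.3, -0.9]
width: 1.002
grip_force: 0.0
```

Run:
```python
from h import *
cv2.imwrite("pics/s4.png",cv2.resize(bot.read_camera('side')[120:270,200:400],None,fx=4,fy=4,interpolation=cv2.INTER_CUBIC))
t=bot.read_camera('top');cv2.imwrite("pics/t4.png",t)
s=bot.read_state();print(s['time'],s['tool_pos'],s['width'],s['wrist_force'])
```

```text
6.35 [ 0.52981983 -0.18154784  0.25571451] 0.9993724800965469 [ 0.06017641  0.37234535 -0.03637157]
```

View pics/s4.png

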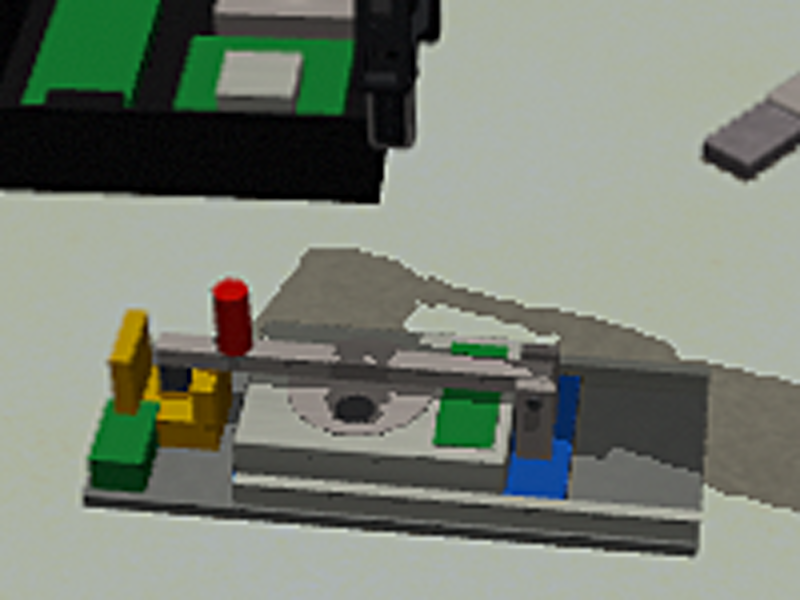

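View pics/t4.png

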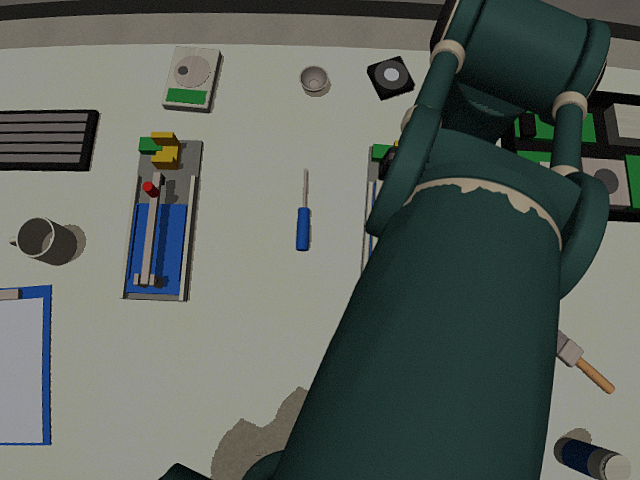

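The side crop shows the bar level, with its tooth at (177,380) inside the notch between the cheeks. The top view shows the empty sled unchanged, with its knob still at (150,188).

```bash
python3 -c "
from workcell import bot
print(bot.finish_job())"
```

```text
the job is handed in; nothing more can be done
None
```

The loaded sled is slid in with its latch bar level in the keeper's notch, the empty dock was left untouched, and the job was handed in at about 6.4 s of the 32 s allowed.

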